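# Stand the reagent bottles in their matching stands

## Task

Get the bench ready for the next run: carry the four white screw-cap bottles, one after another, each to the empty metal stand of its own shape and size (round to round, square to square, small to small, large to large), so that each stands flat on the floor of its stand inside the rim. Keep the bottles upright, set them down rather than dropping them, and leave the brown jar and the white beaker where they are.

Things in the scene. Friction and masses are not known exactly. Their poses are not given: they have to be found in the camera images.
- round_small_center (a point): White plastic reagent bottle with a blue screw cap, SMALL and ROUND, 38 mm in diameter, 90 mm tall in all: straight-sided body up to 64 mm, then a shoulder and a neck, cap 22 mm across on top; about 80 g. The point is its centre, on its axis, half-way up, 45 mm above its underside. z up.
- round_large_center (a point): White plastic reagent bottle with a blue screw cap, LARGE and ROUND, 58 mm in diameter, 100 mm tall in all: straight-sided body up to 74 mm, then a shoulder and a neck, cap 32 mm across on top; about 220 g. The point is its centre, on its axis, half-way up, 50 mm above its underside. z up.
- square_small_center (a point): White plastic reagent bottle with a blue screw cap, SMALL and SQUARE, 38 x 38 mm across the flats, 90 mm tall in all: straight-sided body up to 64 mm, then a shoulder and a neck, cap 22 mm across on top; about 90 g. The point is its centre, on its axis, half-way up, 45 mm above its underside. z up; x and y run square to its flat sides.
- square_large_center (a point): White plastic reagent bottle with a blue screw cap, LARGE and SQUARE, 56 x 56 mm across the flats, 100 mm tall in all: straight-sided body up to 74 mm, then a shoulder and a neck, cap 32 mm across on top; about 250 g. The point is its centre, on its axis, half-way up, 50 mm above its underside. z up; x and y run square to its flat sides.
- stand_round_small_floor (a point): Low open stand of bare grey metal with a black pad on its floor, fixed to the bench: SMALL and ROUND, a circular well 54 mm across inside; outside 62 mm. Floor 4 mm thick, wall 4 mm thick, rim 12 mm above the bench. The point is the middle of its floor, on its upper face. z up. Belongs to the small round bottle.
- stand_round_large_floor (a point): Low open stand of bare grey metal with a black pad on its floor, fixed to the bench: LARGE and ROUND, a circular well 74 mm across inside; outside 82 mm. Floor 4 mm thick, wall 4 mm thick, rim 12 mm above the bench. The point is the middle of its floor, on its upper face. z up. Belongs to the large round bottle.
- stand_square_small_floor (a point): Low open stand of bare grey metal with a black pad on its floor, fixed to the bench: SMALL and SQUARE, a square well 54 x 54 mm inside; outside 62 x 62 mm. Floor 4 mm thick, wall 4 mm thick, rim 12 mm above the bench. The point is the middle of its floor, on its upper face. z up; x and y run square to its walls. Belongs to the small square bottle.
- stand_square_large_floor (a point): Low open stand of bare grey metal with a black pad on its floor, fixed to the bench: LARGE and SQUARE, a square well 72 x 72 mm inside; outside 80 x 80 mm. Floor 4 mm thick, wall 4 mm thick, rim 12 mm above the bench. The point is the middle of its floor, on its upper face. z up; x and y run square to its walls. Belongs to the large square bottle.
- jar_center (a point): Bystander, to be left alone: squat brown glass jar, 68 mm in diameter, 70 mm tall, its blue lid as wide as the jar (no neck). The point is its centre, 35 mm up.
- beaker_center (a point): Bystander, to be left alone: open white beaker, 68 mm across the rim, 85 mm tall, standing on the bench, empty. The point is its centre, 42 mm up.

How it is judged:
At the end, for the whole second after the job is handed in: Each of the four bottles stands upright (within 0.1 rad) and at rest on the floor of its own stand (centre within 12 mm of the stand's middle, seated to 4 mm), and the jar and the beaker are within 25 mm of where they stood at the start (horizontal distance between round_small_center and stand_round_small_floor below 0.012 m and z of round_small_center in the frame of stand_round_small_floor below 0.049 m and angle between each of round_small_center, round_large_center, square_small_center, square_large_center's own z axis and vertical below 0.1 rad and linear speed of each of round_small, round_large, square_small, square_large below 0.01 m/s and horizontal distance between round_large_center and stand_round_large_floor below 0.012 m and z of round_large_center in the frame of stand_round_large_floor below 0.054 m and horizontal distance between square_small_center and stand_square_small_floor below 0.012 m and z of square_small_center in the frame of stand_square_small_floor below 0.049 m and horizontal distance between square_large_center and stand_square_large_floor below 0.012 m and z of square_large_center in the frame of stand_square_large_floor below 0.054 m and not (distance of jar_center from where it was at the start of the episode above 0.025 m) and not (distance of beaker_center from where it was at the start of the episode above 0.025 m)); the robot touches nothing.
It fails at once if a bottle is tipped by more than 30 degrees (angle between any of round_small_center, round_large_center, square_small_center, square_large_center's own z axis and vertical above 0.52 rad).
It fails at once if a bottle is let go more than 40 mm above the bench ((height (world z) of round_small_center above 0.085 m and contact force between the fingers and round_small below 0.01 N) or (height (world z) of round_large_center above 0.09 m and contact force between the fingers and round_large below 0.01 N) or (height (world z) of square_small_center above 0.085 m and contact force between the fingers and square_small below 0.01 N) or (height (world z) of square_large_center above 0.09 m and contact force between the fingers and square_large below 0.01 N)).
It fails at once if the jar or the beaker is shifted by more than 25 mm (distance of any of jar_center, beaker_center from where it was at the start of the episode above 0.025 m).
It also fails if it takes over 128 s, if anything falls off the work surface, if the arm or the gripper's body presses on something with over 40 N, if the wrist force passes 120 N, or if a joint passes its speed limit or range.

## Robot

A 7-joint arm with a two-finger parallel gripper is mounted at the origin on the work surface. World frame = base frame: x ahead of the robot, y to its left, z up, the work surface at z = 0. Lengths are in m, angles in rad, forces in N, time in s.
With the tool pointing down it reaches from about 0.425 to 0.825 m from the base axis. Payload 3.6 kg.
Tool frame: the origin (TCP) lies on the centre line of the jaws, within the pads' length; the fingertips stand 8 mm ahead of it and the grasp point (between the pads) lies 11 mm behind it; z points along the fingers, y is the direction in which the jaws open and shut (so a half turn about z gives the same grasp; the last joint's range is limited). The gripper opens to 93 mm and grips with 3 to 60 N. Pads are 15 mm wide; open, the fingers measure 128 mm over their backs; the gripper's body (75 mm by 188 mm) begins 65 mm behind the grasp point.
Start: joints at [1.22, 0.615, -0.013, 1.423, 0.008, 1.103, -0.04], TCP at [0.207, -0.616, 0.227] pointing down, gripper open.
Joint ranges: [-3.12, 3.12], [-0.3, 2.06], [-1.34, 1.32], [0.26, 2.42], [-1.36, 4.5], [0.01, 1.98], [-2.84, 2.84]. Speed limits (rad/s): [2.79, 2.79, 3.14, 3.14, 3.14, 3.14, 3.14].

## Interface

Orientations are given as [roll, pitch, yaw] about the fixed x, y, z axes, in that order (R = Rz(yaw) Ry(pitch) Rx(roll)).
In Python, from cell import env, vision, nets gives the robot as it stands.
- The arm moves only by the shell command python3 -m pendant 'ROWS' [FORCE]. ROWS is text: rows parted by semicolons, each of 5 numbers parted by spaces: the opening, from 0 (shut) to 1 (fully open), then the shift along the tool's x, y, z in mm, then the turn about the tool's z in rad. A call has 1 to 8 rows; each row is the pose to reach, as a shift and turn from the pose commanded when the call began, along the tool's axes at that moment; what a row does not reach only later rows make up. A row lasts 1/10 s, in which the tool goes at most 50 mm and 8.59 degrees, less where a joint would pass 70% of its speed; a pose out of reach is approached as far as the arm can. A call with a gripper value outside its range is refused whole. The fingers move at their own pace and stop on an object; FORCE is the grip in N (left out, the last holds). Time passes only in rows, so rows that repeat a pose let the fingers close. It gives the time, the measured TCP pose, the force and the opening at its end, in the units of the state.
- env.read_state(): the state, without advancing time (a new reading comes with each control period).
- vision.grab_frame(name): name is "side" or "top"; returns a dict with "color" (400x640x3 uint8, red, green, blue), "fx", "fy", "cx", "cy" (pixels), "T" (4x4, takes a point from camera to world coordinates). Camera axes: x right, y down, z forward; pixel columns grow to the right and rows downward; lengths in m; the calibration is good to about 2 mm. A picture is of the moment at which its call begins. There is no depth.
- env.sign_off(): hands the job in, once; it reports no verdict.
Trained networks look in a picture, given as the dict that the camera call returned (one of the last four; its "shot" number tells which), for a name from the list of things; names that differ only in an ending like _2 or _b are one class to them, and where a whole thing is asked for, a point or a joint stands for the part that bears it (a point fixed in the world has none). Each returns a list of dicts, best first, with "score" (0 to 1); they miss things now and then, are a little off and sometimes report something else, mostly with a low value. They report only what shows in the picture. A call takes as long as a camera call.
- nets.regions_of(thing, picture): "mask" (400x640 bool, what is visible of it) and "extent" ([left, top, right, bottom] in pixels, round what is visible of it).
The state is a dict: "t": time; "joint_pos": joint angles; "joint_velocities": joint speeds; "joint_efforts": joint torques, N m; "tcp_pos": TCP position; "tool_rot": TCP orientation; "contact_force": force on the tool from outside, world axes, zero at the start; "wrist_torque": the same for the moment, N m; "gripper_width": finger opening in m.
Only numpy, scipy, OpenCV 4.12 (cv2) and the standard library are available. Lean on these libraries where they do the work, as an engineer would, in place of code of your own. Each camera call takes 0.05 s, during which the arm holds its last target. There are 200 camera calls.

## Working session

There is one attempt and no reset: what is moved stays moved. The work goes in short steps, Python scripts to look and compute and a shell command to move; the robot and the scene stay as the last step left them, time stands still between calls to the robot, and variables do not carry over. Pictures are saved under pics/ and viewed, about 12 in all and at most 16, crops included, and the job is handed in when it is done.

```bash
ls; mkdir -p pics; cat > h.py <<'E'
import numpy as np, cv2
from cell import env, vision, nets
NAMES=["round_small","round_large","square_small","square_large"]
def pix2w(f,u,v,z):
    T=np.array(f["T"]); d=T[:3,:3]@np.array([(u-f["cx"])/f["fx"],(v-f["cy"])/f["fy"],1.0]); o=T[:3,3]
    return o+d*(z-o[2])/d[2]
def save(f,n): cv2.imwrite("pics/"+n,cv2.cvtColor(f["color"],cv2.COLOR_RGB2BGR))
E
python3 - <<'E'
from h import *
s=env.read_state(); print({k:np.round(v,3).tolist() for k,v in s.items()})
for c in ["top","side"]:
    f=vision.grab_frame(c); save(f,c+"0.png"); print(c,np.round(f["T"],3).tolist(),f["fx"],f["fy"],f["cx"],f["cy"])
    for n in [a+"_center" for a in NAMES]+["stand_"+a+"_floor" for a in NAMES]+["jar_center","beaker_center"]:
        for r in nets.regions_of(n,f)[:3]: print(n,round(r["score"],2),np.round(r["extent"]).tolist(),int(r["mask"].sum()))
E
```

```text
pics
{'t': 0.0, 'joint_pos': [1.221, 0.616, -0.013, 1.425, 0.008, 1.103, -0.04], 'joint_velocities': [0.002, 0.0, 0.002, -0.0, 0.001, 0.0, 0.0], 'joint_efforts': [0.0, -45.894, 0.209, -16.574, -0.061, 0.02, 0.0], 'tcp_pos': [0.207, -0.616, 0.225], 'tool_rot': [-3.139, 0.0, 0.324], 'contact_force': [1.219, 1.01, -0.304], 'wrist_torque': [-0.044, 0.018, -0.021], 'gripper_width': 0.093}
top [[0.023, -0.984, 0.175, 0.281], [-1.0, -0.022, 0.004, 0.002], [-0.001, -0.176, -0.984, 1.434], [0.0, 0.0, 0.0, 1.0]] 467.97813966545283 467.97813966545283 319.5051129967809 198.3672355394803
round_small_center 0.69 [174.0, 187.0, 194.0, 204.0] 202
round_large_center 0.73 [217.0, 230.0, 243.0, 253.0] 346
square_small_center 0.65 [405.0, 240.0, 419.0, 253.0] 183
square_small_center 0.27 [280.0, 149.0, 300.0, 168.0] 315
square_large_center 0.72 [346.0, 152.0, 366.0, 173.0] 401
stand_round_small_floor 0.88 [280.0, 151.0, 301.0, 169.0] 326
stand_round_large_floor 0.52 [431.0, 180.0, 468.0, 217.0] 718
stand_square_small_floor 0.56 [229.0, 159.0, 250.0, 180.0] 368
stand_square_large_floor 0.79 [432.0, 184.0
[... 303 characters left out ...]
662, -0.75, 1.206], [0.0, 0.0, 0.0, 1.0]] 498.6623914998515 498.6623914998515 317.9128068599852 201.86596678040897
round_small_center 0.77 [216.0, 300.0, 235.0, 327.0] 351
round_large_center 0.8 [287.0, 284.0, 312.0, 314.0] 632
square_small_center 0.63 [387.0, 163.0, 404.0, 192.0] 245
square_large_center 0.86 [291.0, 162.0, 314.0, 196.0] 587
square_large_center 0.64 [215.0, 302.0, 236.0, 328.0] 325
stand_round_small_floor 0.79 [245.0, 216.0, 265.0, 230.0] 246
stand_round_large_floor 0.97 [297.0, 243.0, 326.0, 267.0] 512
stand_square_small_floor 0.87 [225.0, 252.0, 251.0, 275.0] 435
stand_square_large_floor 0.92 [360.0, 136.0, 386.0, 158.0] 423
jar_center 0.87 [333.0, 145.0, 353.0, 173.0] 505
```

```bash
python3 - <<'E'
import cv2
a=cv2.imread("pics/top0.png")[120:280,150:490]; cv2.imwrite("pics/t0c.png",cv2.resize(a,None,fx=2.35,fy=2.35,interpolation=cv2.INTER_CUBIC))
a=cv2.imread("pics/side0.png")[110:350,180:480]; cv2.imwrite("pics/s0c.png",cv2.resize(a,None,fx=2.5,fy=2.5,interpolation=cv2.INTER_CUBIC))
E
```

```text
(no output)
```

View pics/t0c.png

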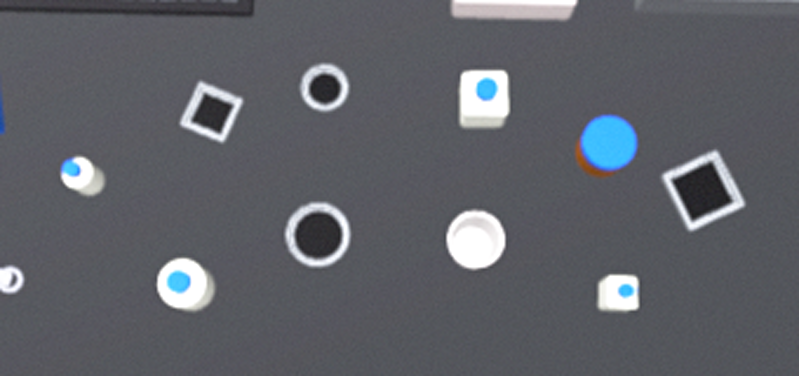

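View pics/s0c.png

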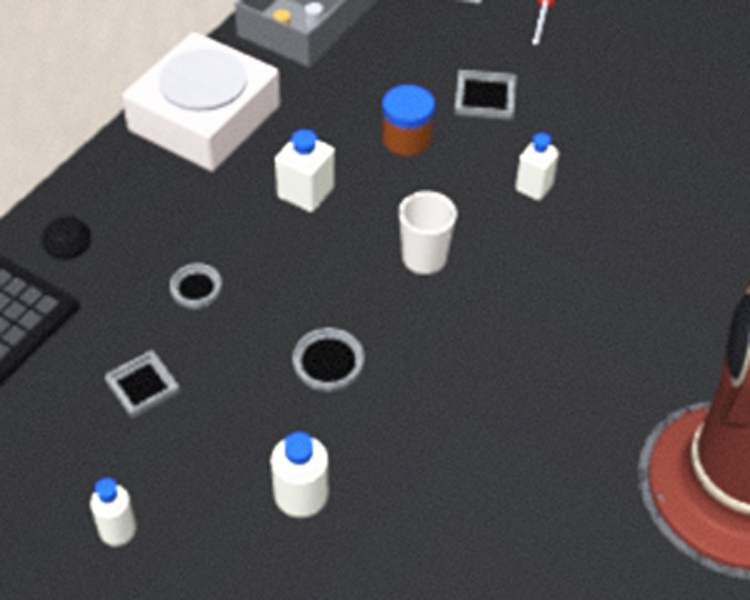

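```bash
cat >> h.py <<'E'
from scipy.optimize import minimize
U=6
def proj(f,P):
    T=np.array(f["T"]); q=(np.asarray(P)-T[:3,3])@T[:3,:3]
    return np.c_[f["fx"]*q[:,0]/q[:,2]+f["cx"],f["fy"]*q[:,1]/q[:,2]+f["cy"]]
def ring(kind,w,z,p):
    a=np.linspace(0,2*np.pi,48,endpoint=False); c=np.c_[np.cos(a),np.sin(a)]*w/2
    if kind=="square": c=np.array([[1,1],[-1,1],[-1,-1],[1,-1]])*w/2
    t=p[2]; R=np.array([[np.cos(t),-np.sin(t)],[np.sin(t),np.cos(t)]])
    return np.c_[c@R.T+p[:2],np.full(len(c),z)]
def model(thing,p,z0=0):
    kind,size=thing.replace("stand_","").split("_")[:2]; s=size=="small"
    if "stand" in thing: 
        w=.062 if s else (.082 if kind=="round" else .080)
        return [np.r_[ring(kind,w,0,p),ring(kind,w,.012,p)]]
    w=.038 if s else (.058 if kind=="round" else .056); H=.09 if s else .1; B=H-.026; c=.022 if s else .032
    return [np.r_[ring(kind,w,z0,p),ring(kind,w,z0+B,p),ring("round",c,z0+B+.009,p)],np.r_[ring("round",c,z0+B,p),ring("round",c,z0+H,p)]]
def seg(f,thing,p0,z0=0,r=None):
    im=f["color"].astype(float).max(2)
    uv=np.vstack([proj(f,m) for m in model(thing,p0,z0)]); r=8
    l,t=(uv.min(0)-r).astype(int); R,b=(uv.max(0)+r).astype(int)
    c=cv2.resize(im[t:b,l:R],None,fx=U,fy=U,interpolation=cv2.INTER_CUBIC)
    bg=np.median(im[t:b,l:R][[0,-1]]); m=(c>bg+(50 if "stand" in thing else 65)).astype(np.uint8)
    n,lab,st,_=cv2.connectedComponentsWithStats(m); m=(lab==1+np.argmax(st[1:,4])).astype(np.uint8)
    if "stand" in thing:
        h=cv2.convexHull(cv2.findNonZero(m)); cv2.fillConvexPoly(m,h,1)
    return m,l,t
def fit(thing,frames,p0,z0=0):
    S=[(f,)+seg(f,thing,p0,z0) for f in frames]
    def cost(p):
        e=0
        for f,m,l,t in S:
            r=np.zeros_like(m)
            for P in model(thing,p,z0):
                q=(proj(f,P)-[l,t]+.5)*U-.5
                cv2.fillConvexPoly(r,cv2.convexHull(np.round(q*16).astype(np.int32)),1,shift=4)
            e+=(r!=m).sum()/max(1,m.sum())
        return e/len(S)
    best=None
    for y in ([0] if "round" in thing else np.radians([-30,0,30])):
        x0=np.array([*p0[:2],y])
        o=minimize(cost,x0,method="Nelder-Mead",options=dict(initial_simplex=x0+np.array([[0,0,0],[.006,0,0],[0,.006,0],[0,0,.25]]),xatol=1e-4,fatol=1e-4))
        if best is None or o.fun<best.fun: best=o
    p=best.x.copy(); p[2]=(p[2]+np.pi/4)%(np.pi/2)-np.pi/4
    return p,best.fun
E
cat > m.py <<'E'
from h import *
F={c:vision.grab_frame(c) for c in ["top","side"]}
# initial from top picture pixel (full-frame) 
px=dict(round_small=(184,195,.045),round_large=(229,241,.05),square_small=(413,245,.045),square_large=(356,162,.05),
 stand_round_small=(288,157,.01),stand_round_large=(285,220,.01),stand_square_small=(240,167,.01),stand_square_large=(449,201,.01),jar=(409,182,.035),beaker=(352,221,.05))
for n,(u,v,z) in px.items():
    w=pix2w(F["top"],u,v,z)
    if n in("jar","beaker"): print(n,w.round(3)); continue
    out=[]
    for fs in (list(F.values()),[F["top"]],[F["side"]]):
        p,c=fit(n,fs,[w[0],w[1],0]); out.append((p.round(4).tolist(),round(c,3)))
    print(n,*out,"r",round(np.hypot(*out[0][0][:2]),3))
E
python3 m.py
```

```text
round_small ([0.5337, 0.4179, -0.009], np.float64(0.105)) ([0.5333, 0.4192, -0.1546], np.float64(0.07)) ([0.5361, 0.4157, -0.107], np.float64(0.033)) r 0.678
round_large ([0.3956, 0.2757, -0.1243], np.float64(0.076)) ([0.3947, 0.2763, -0.1372], np.float64(0.05)) ([0.3974, 0.2727, -0.0808], np.float64(0.019)) r 0.482
square_small ([0.3985, -0.2733, 0.0073], np.float64(0.076)) ([0.397, -0.2732, -0.0167], np.float64(0.048)) ([0.3998, -0.276, 0.0531], np.float64(0.035)) r 0.483
square_large ([0.6474, -0.0999, 0.0631], np.float64(0.051)) ([0.6471, -0.0988, 0.0316], np.float64(0.038)) ([0.649, -0.1018, 0.0571], np.float64(0.026)) r 0.655
stand_round_small ([0.6673, 0.1101, 0.1245], np.float64(0.086)) ([0.6663, 0.111, 0.1545], np.float64(0.044)) ([0.669, 0.1085, 0.1285], np.float64(0.044)) r 0.676
stand_round_large ([0.4693, 0.1114, 0.1421], np.float64(0.068)) ([0.467, 0.1134, 0.1625], np.float64(0.057)) ([0.4703, 0.1104, -0.0303], np.float64(0.028)) r 0.482
stand_square_small ([0.6307, 0.2594, -0.3766], np.float64(0.099)) ([0.6292, 0.2612, -0.3747], np.float64(0.071)) ([0.6327, 0.2571, -0.3539], np.float64(0.041)) r 0.682
stand_square_large ([0.5388, -0.3934, 0.437], np.float64(0.078)) ([0.5377, -0.3917, 0.449], np.float64(0.067)) ([0.5404, -0.3942, 0.442], np.float64(0.057)) r 0.667
jar [ 0.587 -0.264  0.035]
beaker [ 0.461 -0.09   0.05 ]
```

```bash
cat > go.py <<'E'
# python3 go.py x y z yaw : shift (mm, tool axes) and turn from the current measured pose
import sys
from h import *
from scipy.spatial.transform import Rotation as R
s=env.read_state(); a=[float(v) for v in sys.argv[1:]]
M=R.from_euler("xyz",s["tool_rot"]); d=M.inv().apply(np.array(a[:3])-s["tcp_pos"])*1000
t=s["tool_rot"][2]-a[3]; t=(t+np.pi)%(2*np.pi)-np.pi
print("t",round(s["t"],2),"tcp",np.round(s["tcp_pos"],4),"rot",np.round(s["tool_rot"],3),"w",round(s["gripper_width"],4),"F",np.round(s["contact_force"],1),"j7",round(s["joint_pos"][6],2))
print("SHIFT",d.round(1),"TURN",round(t,3))
E
python3 go.py .6474 -.0999 .225 .055
```

```text
t 1.2 tcp [ 0.2068 -0.6162  0.2266] rot [-3.142 -0.     0.324] w 0.093 F [ 0.2  0.7 -0.1] j7 -0.04
SHIFT [ 582.  -349.3    1.7] TURN 0.269
```

```bash
python3 -m pendant '1 582 -349 0 0.269;1 582 -349 0 0.269;1 582 -349 0 0.269;1 582 -349 0 0.269;1 582 -349 0 0.269;1 582 -349 0 0.269;1 582 -349 0 0.269;1 582 -349 0 0.269' 20; python3 go.py .6474 -.0999 .225 .055
```

```text
t: 2.0
tcp_pos: [0.4678, -0.3104, 0.227]
tool_rot: [3.141, -0.001, 0.055]
contact_force: [0.3, -1.2, 0.2]
gripper_width: 0.0929
t 2.0 tcp [ 0.4678 -0.3104  0.227 ] rot [ 3.141e+00 -1.000e-03  5.500e-02] w 0.0929 F [ 0.3 -1.2  0.2] j7 -0.95
SHIFT [ 190.9 -200.3    2.1] TURN -0.0
```

```bash
python3 -m pendant '1 191 -200 0 0;1 191 -200 0 0;1 191 -200 0 0;1 191 -200 0 0;1 191 -200 0 0;1 191 -200 0 0;1 191 -200 0 0;1 191 -200 0 0'; python3 go.py .6474 -.0999 .038 .055
```

```text
t: 2.8
tcp_pos: [0.6461, -0.1019, 0.2263]
tool_rot: [3.141, 0.001, 0.056]
contact_force: [-0.2, -0.1, 0.5]
gripper_width: 0.0929
t 2.8 tcp [ 0.6461 -0.1019  0.2263] rot [3.141e+00 1.000e-03 5.600e-02] w 0.0929 F [-0.2 -0.1  0.5] j7 -1.39
SHIFT [  1.6  -2.  188.3] TURN 0.001
```

```bash
python3 - <<'E'
from h import *
f=vision.grab_frame("side"); a=f["color"][90:270,200:440]
cv2.imwrite("pics/a1.png",cv2.cvtColor(cv2.resize(a,None,fx=3,fy=3),cv2.COLOR_RGB2BGR))
E
```

```text
(no output)
```

View pics/a1.png

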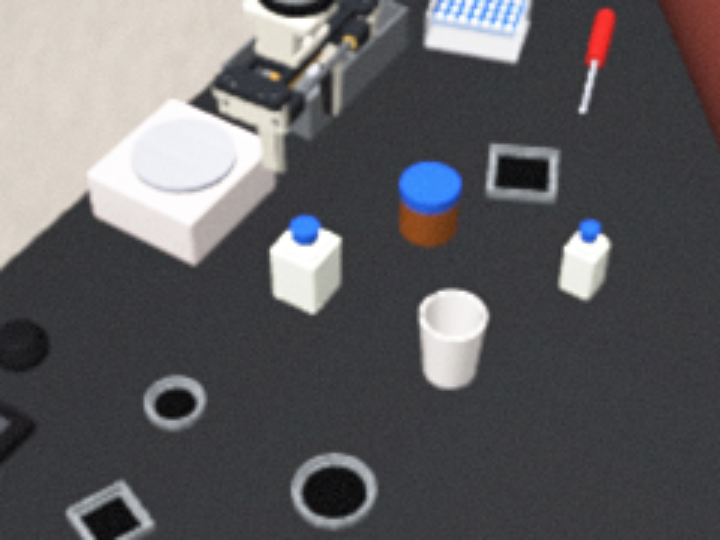

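The side view shows the open jaws (fingertips near (270,165) and (335,110)) centred above the large square bottle's cap (305,230), with the jaws running along y. I'll descend.

```bash
python3 -m pendant '1 1.5 -2 50 0;1 1.5 -2 100 0;1 1.5 -2 140 0;1 1.5 -2 170 0;1 1.5 -2 188 0;1 1.5 -2 188 0;0.4 1.5 -2 188 0;0.4 1.5 -2 188 0' 20; python3 -m pendant '0.4 0 0 0 0;0.4 0 0 0 0;0.4 0 0 0 0;0.4 0 0 0 0' 25;python3 go.py .6474 -.0999 .038 .055
```

```text
t: 3.65
tcp_pos: [0.6488, -0.1011, 0.0407]
tool_rot: [3.14, -0.003, 0.053]
contact_force: [-0.6, -0.1, -0.1]
gripper_width: 0.0812
t: 4.05
tcp_pos: [0.6484, -0.1005, 0.0395]
tool_rot: [3.14, -0.002, 0.055]
contact_force: [0.7, -1.8, 2.1]
gripper_width: 0.0562
t 4.05 tcp [ 0.6484 -0.1005  0.0395] rot [ 3.14e+00 -2.00e-03  5.50e-02] w 0.0562 F [ 0.7 -1.8  2.1] j7 -1.39
SHIFT [-0.9 -0.7  1.5] TURN -0.0
```

```bash
python3 -m pendant '0.4 0 0 -20 0;0.4 0 0 -60 0;0.4 0 0 -100 0;0.4 0 0 -120 0;0.4 0 0 -120 0' 30; python3 go.py .5388 -.3934 .16 .437
```

```text
t: 4.55
tcp_pos: [0.6495, -0.0997, 0.1617]
tool_rot: [3.141, -0.006, 0.055]
contact_force: [-0.1, -0.8, -3.1]
gripper_width: 0.0559
t 4.55 tcp [ 0.6495 -0.0997  0.1617] rot [ 3.141 -0.006  0.055] w 0.0559 F [-0.1 -0.8 -3.1] j7 -1.39
SHIFT [-126.7  287.2    1.2] TURN -0.382
```

```bash
python3 -m pendant '0.4 -16 36 0 -0.05;0.4 -32 72 0 -0.1;0.4 -48 108 0 -0.16;0.4 -64 144 0 -0.22;0.4 -80 180 0 -0.28;0.4 -96 216 0 -0.34;0.4 -112 252 0 -0.382;0.4 -126 286 0 -0.382'; python3 -m pendant '0.4 0 0 0 0;0.4 0 0 0 0;0.4 0 0 0 0'; python3 go.py .5388 -.3934 .045 .437; python3 - <<'E'
from h import *
print(fit("square_large",[vision.grab_frame("top"),vision.grab_frame("side")][1:],[.5388,-.3934,0],z0=.1217))
E
```

```text
t: 5.35
tcp_pos: [0.5348, -0.393, 0.1554]
tool_rot: [-3.136, 0.003, 0.437]
contact_force: [0.2, -0.1, -3.8]
gripper_width: 0.0561
t: 5.65
tcp_pos: [0.5376, -0.3897, 0.1567]
tool_rot: [-3.137, 0.0, 0.439]
contact_force: [0.6, 0.5, -2.3]
gripper_width: 0.056
t 5.65 tcp [ 0.5376 -0.3897  0.1567] rot [-3.137  0.     0.439] w 0.056 F [ 0.6  0.5 -2.3] j7 -0.61
SHIFT [ -0.5   4.3 111.6] TURN 0.002
(array([ 0.53660199, -0.3837596 ,  0.4966034 ]), np.float64(0.588630126826374))
```

```bash
python3 -m pendant '0.4 -0.5 4 30 0;0.4 -0.5 4 65 0;0.4 -0.5 4 90 0;0.4 -0.5 4 100 0;0.4 -0.5 4 105 0;0.4 -0.5 4 108 0;0.4 -0.5 4 108 0;0.4 -0.5 4 108 0';  python3 go.py .5388 -.3934 .0435 .437; python3 - <<'E'
from h import *
f=vision.grab_frame("side"); a=f["color"][70:250,260:500]
cv2.imwrite("pics/a2.png",cv2.cvtColor(cv2.resize(a,None,fx=3,fy=3),cv2.COLOR_RGB2BGR))
E
```

```text
t: 6.55
tcp_pos: [0.5397, -0.3966, 0.052]
tool_rot: [3.139, -0.001, 0.437]
contact_force: [-0.2, 1.2, -3.2]
gripper_width: 0.0563
t 6.55 tcp [ 0.5397 -0.3966  0.052 ] rot [ 3.139e+00 -1.000e-03  4.370e-01] w 0.0563 F [-0.2  1.2 -3.2] j7 -0.62
SHIFT [ 0.5 -3.3  8.5] TURN -0.0
```

View pics/a2.png

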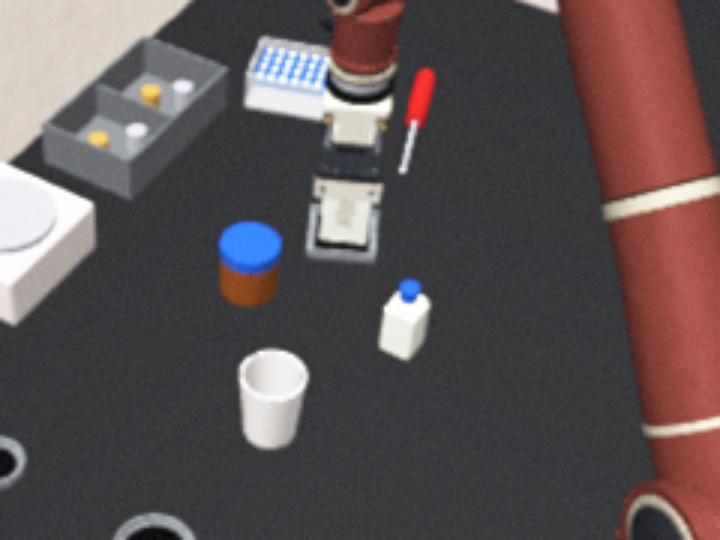

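The large square bottle is inside its stand (rim at about (343,240) in the crop), aligned with it and a few mm up. I'll correct the position by 3 mm and lower it slowly.

```bash
python3 -m pendant '0.4 0.5 -3 2 0;0.4 0.5 -3 4 0;0.4 0.5 -3 5 0;0.4 0.5 -3 6 0;0.4 0.5 -3 6 0;0.4 0.5 -3 6 0';  python3 go.py .5388 -.3934 .0435 .437
```

```text
t: 7.2
tcp_pos: [0.538, -0.3932, 0.0446]
tool_rot: [-3.142, -0.0, 0.437]
contact_force: [0.1, -0.6, -2.4]
gripper_width: 0.0561
t 7.2 tcp [ 0.538  -0.3932  0.0446] rot [-3.142 -0.     0.437] w 0.0561 F [ 0.1 -0.6 -2.4] j7 -0.62
SHIFT [0.7 0.5 1.1] TURN -0.0
```

Still carrying the weight (−2.4 N), so I'll go on in 1 mm steps.

```bash
python3 -m pendant '0.4 0 0 1 0;0.4 0 0 1 0;0.4 0 0 2 0;0.4 0 0 2 0;0.4 0 0 2 0';  python3 go.py .5388 -.3934 .0435 .437
```

```text
t: 7.7
tcp_pos: [0.538, -0.3932, 0.0435]
tool_rot: [3.141, -0.0, 0.437]
contact_force: [-2.6, 0.9, 4.9]
gripper_width: 0.0561
t 7.7 tcp [ 0.538  -0.3932  0.0435] rot [ 3.141 -0.     0.437] w 0.0561 F [-2.6  0.9  4.9] j7 -0.62
SHIFT [0.6 0.5 0. ] TURN -0.0
```

```bash
python3 -m pendant '0.7 0 0 0 0;0.9 0 0 0 0;0.9 0 0 0 0;0.9 0 0 0 0;0.9 0 0 -30 0;0.9 0 0 -80 0;1 0 0 -130 0;1 0 0 -175 0';  python3 go.py .3985 -.2733 .215 .02
```

```text
t: 8.5
tcp_pos: [0.5383, -0.3933, 0.2201]
tool_rot: [3.14, -0.001, 0.437]
contact_force: [1.2, -0.9, -0.1]
gripper_width: 0.0918
t 8.5 tcp [ 0.5383 -0.3933  0.2201] rot [ 3.14e+00 -1.00e-03  4.37e-01] w 0.0918 F [ 1.2 -0.9 -0.1] j7 -0.6
SHIFT [ -75.9 -167.9    4.8] TURN 0.417
```

```bash
python3 -m pendant '1 -76 -168 0 -1.15;1 -76 -168 0 -1.15;1 -76 -168 0 -1.15;1 -76 -168 0 -1.15;1 -76 -168 0 -1.15;1 -76 -168 0 -1.15;1 -76 -168 0 -1.15;1 -76 -168 0 -1.15';  python3 go.py .3985 -.2733 .215 1.59; python3 - <<'E'
from h import *
f=vision.grab_frame("top"); 
p,c=fit("square_large",[f],[.5388,-.3934],z0=.004); print(p,c, fit("stand_square_large",[f],[.5388,-.3934]))
E
```

```text
t: 9.3
tcp_pos: [0.3981, -0.2732, 0.2179]
tool_rot: [3.141, 0.0, 1.592]
contact_force: [0.1, 0.1, -0.6]
gripper_width: 0.0931
t 9.3 tcp [ 0.3981 -0.2732  0.2179] rot [3.141 0.    1.592] w 0.0931 F [ 0.1  0.1 -0.6] j7 0.35
SHIFT [-0.1  0.4  2.9] TURN 0.002Traceback (most recent call last):
  File "<stdin>", line 3, in <module>
  File "h.py", line 36, in fit
    S=[(f,)+seg(f,thing,p0,z0) for f in frames]
            ~~~^^^^^^^^^^^^^^^
  File "h.py", line 27, in seg
    uv=np.vstack([proj(f,m) for m in model(thing,p0,z0)]); r=8
                                     ~~~~~^^^^^^^^^^^^^
  File "h.py", line 24, in model
    return [np.r_[ring(kind,w,z0,p),ring(kind,w,z0+B,p),ring("round",c,z0+B+.009,p)],np.r_[ring("round",c,z0+B,p),ring("round",c,z0+H,p)]]
                  ~~~~^^^^^^^^^^^^^
  File "h.py", line 16, in ring
    t=p[2]; R=np.array([[np.cos(t),-np.sin(t)],[np.sin(t),np.cos(t)]])
      ~^^^
IndexError: list index out of range
```

```bash
python3 -m pendant '1 0 0 50 0;1 0 0 100 0;1 0 0 145 0;1 0 0 170 0;1 0 0 182 0;0.2 0 0 182 0;0.2 0 0 182 0;0.2 0 0 182 0' 15; python3 -m pendant '0.2 0 0 0 0;0.2 0 0 0 0;0.2 0 0 0 0;0.2 0 0 0 0;0.2 0 0 0 0';python3 go.py .3985 -.2733 .15 1.59
```

```text
t: 10.15
tcp_pos: [0.3992, -0.2737, 0.0371]
tool_rot: [3.139, 0.002, 1.586]
contact_force: [-0.8, 0.5, 0.1]
gripper_width: 0.0737
t: 10.65
tcp_pos: [0.398, -0.2731, 0.0358]
tool_rot: [-3.142, 0.0, 1.587]
contact_force: [-0.4, 0.8, 2.2]
gripper_width: 0.0382
t 10.65 tcp [ 0.398  -0.2731  0.0358] rot [-3.142  0.     1.587] w 0.0382 F [-0.4  0.8  2.2] j7 0.16
SHIFT [  -0.2    0.5 -114.2] TURN -0.003
```

```bash
python3 -m pendant '0.2 0 0 -20 0;0.2 0 0 -60 0;0.2 0 0 -100 0;0.2 0 0 -125 0;0.2 0 0 -125 0'; python3 go.py .6307 .2594 .16 1.194
```

```text
t: 11.15
tcp_pos: [0.4, -0.2741, 0.1637]
tool_rot: [3.136, 0.004, 1.587]
contact_force: [0.3, -0.5, -1.0]
gripper_width: 0.0386
t 11.15 tcp [ 0.4    -0.2741  0.1637] rot [3.136 0.004 1.587] w 0.0386 F [ 0.3 -0.5 -1. ] j7 0.28
SHIFT [529.8 239.    3. ] TURN 0.393
```

```bash
python3 -m pendant '0.2 33 15 0 0.03;0.2 66 30 0 0.06;0.2 100 45 0 0.1;0.2 133 60 0 0.13;0.2 166 75 0 0.16;0.2 200 90 0 0.2;0.2 233 105 0 0.23;0.2 265 120 0 0.26'; python3 -m pendant '0.2 33 15 0 0.02;0.2 66 30 0 0.04;0.2 100 45 0 0.06;0.2 133 60 0 0.08;0.2 166 75 0 0.1;0.2 200 90 0 0.12;0.2 233 105 0 0.13;0.2 255 115 0 0.133' >/dev/null; python3 -m pendant '0.2 0 0 0 0;0.2 0 0 0 0'; python3 go.py .6307 .2594 .045 1.194
```

```text
t: 11.95
tcp_pos: [0.5131, -0.0048, 0.159]
tool_rot: [-3.138, 0.001, 1.326]
contact_force: [0.6, 0.7, -0.8]
gripper_width: 0.0382
t: 12.95
tcp_pos: [0.6857, 0.2131, 0.1581]
tool_rot: [-3.139, 0.004, 1.195]
contact_force: [0.1, -0.7, -0.9]
gripper_width: 0.0382
t 12.95 tcp [0.6857 0.2131 0.1581] rot [-3.139  0.004  1.195] w 0.0382 F [ 0.1 -0.7 -0.9] j7 -0.87
SHIFT [ 23.3 -67.9 113.2] TURN 0.001
```

```bash
python3 -m pendant '0.2 10 -30 0 0;0.2 20 -60 0 0;0.2 23 -68 0 0;0.2 23 -68 0 0;0.2 23 -68 0 0'; python3 go.py .6307 .2594 .0398 1.194
```

```text
t: 13.45
tcp_pos: [0.6333, 0.2573, 0.1606]
tool_rot: [3.14, 0.002, 1.191]
contact_force: [-0.1, -0.9, -1.3]
gripper_width: 0.0384
t 13.45 tcp [0.6333 0.2573 0.1606] rot [3.140e+00 2.000e-03 1.191e+00] w 0.0384 F [-0.1 -0.9 -1.3] j7 -0.97
SHIFT [  1.3  -3.4 120.8] TURN -0.003
```

```bash
python3 -m pendant '0.2 1 -3 35 0;0.2 1 -3 70 0;0.2 1 -3 95 0;0.2 1 -3 108 0;0.2 1 -3 112 0;0.2 1 -3 114 0;0.2 1 -3 114 0;0.2 1 -3 114 0'; python3 go.py .6307 .2594 .0398 1.194
```

```text
t: 14.25
tcp_pos: [0.6308, 0.2624, 0.0482]
tool_rot: [3.14, -0.002, 1.194]
contact_force: [-0.2, -0.6, -0.9]
gripper_width: 0.0383
t 14.25 tcp [0.6308 0.2624 0.0482] rot [ 3.140e+00 -2.000e-03  1.194e+00] w 0.0383 F [-0.2 -0.6 -0.9] j7 -1.01
SHIFT [-2.8  0.9  8.4] TURN -0.0
```

```bash
python3 -m pendant '0.2 -2 1 2 0;0.2 -2 1 4 0;0.2 -2 1 6 0;0.2 -2 1 7 0;0.2 -2 1 7 0;0.2 -2 1 7 0'; python3 -m pendant '0.2 0 0 0 0;0.2 0 0 1 0;0.2 0 0 1 0'; python3 go.py .6307 .2594 .0398 1.194;  python3 - <<'E'
from h import *
f=vision.grab_frame("side"); a=f["color"][200:330,190:350]
cv2.imwrite("pics/a3.png",cv2.cvtColor(cv2.resize(a,None,fx=4,fy=4),cv2.COLOR_RGB2BGR))
E
```

```text
t: 14.85
tcp_pos: [0.6299, 0.2596, 0.0399]
tool_rot: [-3.142, 0.0, 1.194]
contact_force: [-0.8, -1.8, 1.6]
gripper_width: 0.0382
t: 15.15
tcp_pos: [0.6299, 0.2597, 0.0399]
tool_rot: [3.142, 0.0, 1.194]
contact_force: [-2.5, -1.9, 7.3]
gripper_width: 0.038
t 15.15 tcp [0.6299 0.2597 0.0399] rot [3.142 0.    1.194] w 0.038 F [-2.5 -1.9  7.3] j7 -1.01
SHIFT [0.  0.8 0.1] TURN -0.0
```

View pics/a3.png

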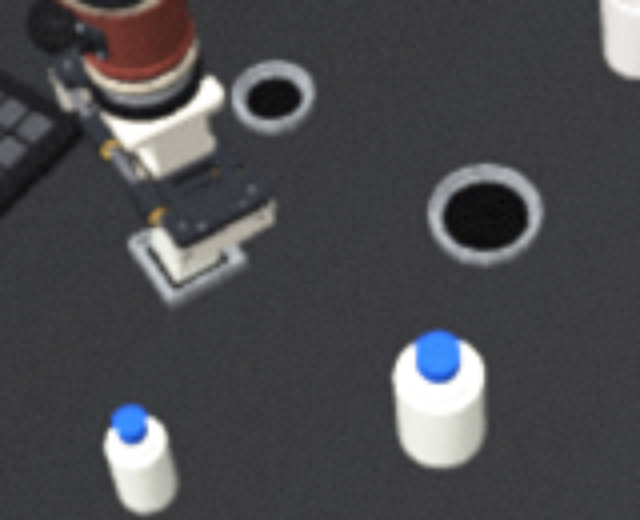

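The bottle is in the small square stand (rim at about (190,255) in the crop) and bearing on its floor. I'll release it and go to the small round bottle.

```bash
python3 -m pendant '0.6 0 0 0 0;0.7 0 0 0 0;0.7 0 0 0 0;0.7 0 0 0 0;0.7 0 0 -30 0;0.7 0 0 -80 0;1 0 0 -130 0;1 0 0 -180 0';  python3 go.py .5345 .4175 .22 1.5
```

```text
t: 16.0
tcp_pos: [0.6298, 0.2597, 0.2204]
tool_rot: [-3.141, -0.0, 1.194]
contact_force: [0.5, 1.0, 0.2]
gripper_width: 0.0769
t 16.0 tcp [0.6298 0.2597 0.2204] rot [-3.141 -0.     1.194] w 0.0769 F [0.5 1.  0.2] j7 -0.95
SHIFT [ 111.7 -146.7    0.4] TURN -0.306
```

```bash
python3 -m pendant '1 112 -147 0 0;1 112 -147 0 0;1 112 -147 0 0;1 112 -147 0 0;1 112 -147 0 0;1 112 -147 0 0;1 112 -147 0 0' 15;  python3 go.py .5337 .4179 .034 1.194; python3 - <<'E'
from h import *
F=[vision.grab_frame(c) for c in ("top","side")]
for n,x in (("square_large",[.5388,-.3934,0]),("square_small",[.6307,.2594,0])):
  for f in F: print(n,*fit(n,[f],x,z0=.004),*fit("stand_"+n,[f],x))
E
```

```text
t: 16.7
tcp_pos: [0.536, 0.4161, 0.2184]
tool_rot: [3.14, 0.001, 1.191]
contact_force: [-0.6, -0.7, -0.4]
gripper_width: 0.0932
t 16.7 tcp [0.536  0.4161 0.2184] rot [3.140e+00 1.000e-03 1.191e+00] w 0.0932 F [-0.6 -0.7 -0.4] j7 -1.23
SHIFT [  1.1  -3.1 184.4] TURN -0.003
square_large [ 0.5323595  -0.38882767 -0.0339843 ] 0.30801180456880534 [ 0.53674178 -0.39191548  0.44519727] 0.1508505223680686
square_large [ 0.52570372 -0.36146514 -0.42472642] 0.5616267098102662 [ 0.53655881 -0.40803054  0.04402648] 0.5444360789037795
square_small [ 0.63097     0.26045121 -0.35841117] 0.3853469531525185 [ 0.62934585  0.26086551 -0.36526903] 0.09870859739327992
square_small [ 0.63162957  0.25631718 -0.3527472 ] 0.42313705054716 [ 0.62706196  0.2664715  -0.06240131] 0.470411554192229
```

```bash
python3 -m pendant '1 0.5 -1.5 50 0;1 0.5 -1.5 100 0;1 0.5 -1.5 145 0;1 0.5 -1.5 170 0;1 0.5 -1.5 184 0;1 0.5 -1.5 184 0;0.2 0.5 -1.5 184 0;0.2 0.5 -1.5 184 0' 15; python3 -m pendant '0.2 0 0 0 0;0.2 0 0 0 0;0.2 0 0 0 0;0.2 0 0 0 0;0.2 0 0 0 0;0.2 0 0 0 0';python3 go.py .5337 .4179 .15 1.194
```

```text
t: 17.6
tcp_pos: [0.5348, 0.42, 0.037]
tool_rot: [3.14, -0.004, 1.193]
contact_force: [-0.1, -0.2, 0.8]
gripper_width: 0.0813
t: 18.2
tcp_pos: [0.5335, 0.4189, 0.0348]
tool_rot: [3.141, -0.0, 1.194]
contact_force: [-0.3, -0.2, 0.2]
gripper_width: 0.0377
t 18.2 tcp [0.5335 0.4189 0.0348] rot [ 3.141 -0.     1.194] w 0.0377 F [-0.3 -0.2  0.2] j7 -1.28
SHIFT [  -0.9    0.6 -115.2] TURN -0.0
```

```bash
python3 -m pendant '0.2 0 0 -20 0;0.2 0 0 -60 0;0.2 0 0 -100 0;0.2 0 0 -135 0;0.2 0 0 -140 0;0.2 -20 20 -140 0;0.2 -50 50 -140 0;0.2 -80 80 -140 0'; python3 -m pendant '0.2 -30 30 0 0;0.2 -60 60 0 0;0.2 -90 90 0 0;0.2 -120 120 0 0;0.2 -145 145 0 0;0.2 -158 158 0 0;0.2 -158 158 0 0;0.2 -158 158 0 0';python3 go.py .6673 .1101 .038 1.194
```

```text
t: 19.0
tcp_pos: [0.5776, 0.3142, 0.1732]
tool_rot: [-3.14, 0.002, 1.196]
contact_force: [1.2, -0.2, -1.3]
gripper_width: 0.038
t: 19.8
tcp_pos: [0.6659, 0.1126, 0.174]
tool_rot: [-3.139, -0.002, 1.196]
contact_force: [-0.9, 0.2, 0.5]
gripper_width: 0.0371
t 19.8 tcp [0.6659 0.1126 0.174 ] rot [-3.139e+00 -2.000e-03  1.196e+00] w 0.0371 F [-0.9  0.2  0.5] j7 -0.75
SHIFT [ -2.    2.6 136. ] TURN 0.002
```

```bash
python3 -m pendant '0.2 -0.5 1 35 0;0.2 -0.5 1 75 0;0.2 -0.5 1 105 0;0.2 -0.5 1 118 0;0.2 -0.5 1 124 0;0.2 -0.5 1 127 0;0.2 -0.5 1 127 0;0.2 -0.5 1 127 0'; python3 go.py .6673 .1101 .0388 1.194;  python3 - <<'E'
from h import *
f=vision.grab_frame("side"); a=f["color"][150:340,190:350]
cv2.imwrite("pics/a4.png",cv2.cvtColor(cv2.resize(a,None,fx=3,fy=3),cv2.COLOR_RGB2BGR))
E
```

```text
t: 20.6
tcp_pos: [0.6688, 0.1097, 0.0493]
tool_rot: [3.139, -0.002, 1.194]
contact_force: [0.9, 0.1, 0.1]
gripper_width: 0.0378
t 20.6 tcp [0.6688 0.1097 0.0493] rot [ 3.139e+00 -2.000e-03  1.194e+00] w 0.0378 F [0.9 0.1 0.1] j7 -0.79
SHIFT [-0.2 -1.6 10.5] TURN -0.0
```

View pics/a4.png

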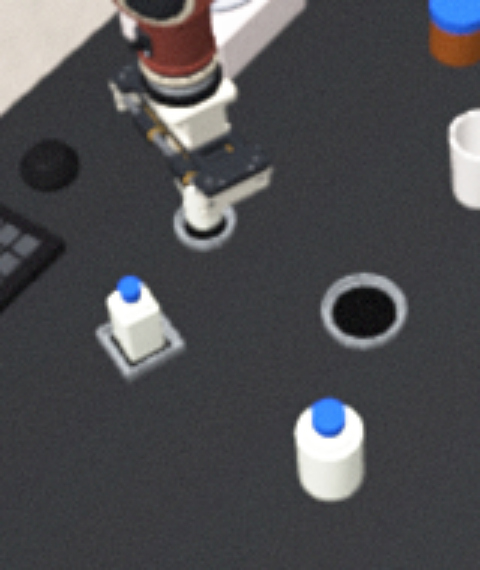

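The small square bottle stands centred in its stand (140,345). The small round one is held above the round small stand (205,222). I'll lower it.

```bash
python3 -m pendant '0.2 0 -1 2 0;0.2 0 -1 4 0;0.2 0 -1 6 0;0.2 0 -1 7 0;0.2 0 -1 8 0;0.2 0 -1 8 0;0.2 0 -1 8 0'; python3 -m pendant '0.2 0 0 1 0;0.2 0 0 1 0;0.2 0 0 1 0'; python3 go.py .6673 .1101 .0388 1.194
```

```text
t: 21.35
tcp_pos: [0.6669, 0.1096, 0.0397]
tool_rot: [-3.142, -0.0, 1.194]
contact_force: [0.6, 0.4, -0.8]
gripper_width: 0.0376
t: 21.65
tcp_pos: [0.6669, 0.1096, 0.0387]
tool_rot: [3.141, -0.0, 1.194]
contact_force: [-0.4, 0.3, -0.1]
gripper_width: 0.0378
t 21.65 tcp [0.6669 0.1096 0.0387] rot [ 3.141 -0.     1.194] w 0.0378 F [-0.4  0.3 -0.1] j7 -0.79
SHIFT [ 0.6  0.2 -0.1] TURN -0.0
```

```bash
python3 -m pendant '0.2 0 0 1 0;0.2 0 0 1 0;0.2 0 0 1 0'; python3 go.py .6673 .1101 .0388 1.194
```

```text
t: 21.95
tcp_pos: [0.667, 0.1097, 0.0387]
tool_rot: [3.141, -0.0, 1.194]
contact_force: [-0.4, -0.1, 6.2]
gripper_width: 0.0378
t 21.95 tcp [0.667  0.1097 0.0387] rot [ 3.141 -0.     1.194] w 0.0378 F [-0.4 -0.1  6.2] j7 -0.79
SHIFT [ 0.5  0.1 -0.1] TURN -0.0
```

```bash
python3 -m pendant '0.6 0 0 0 0;0.7 0 0 0 0;0.7 0 0 0 0;0.7 0 0 0 0;0.7 0 0 -30 0;0.7 0 0 -80 0;1 0 0 -130 0;1 0 0 -180 0';  python3 go.py .3962 .275 .22 1.194
```

```text
t: 22.75
tcp_pos: [0.6665, 0.1096, 0.2194]
tool_rot: [-3.141, 0.0, 1.194]
contact_force: [0.2, 0.8, -0.4]
gripper_width: 0.0767
t 22.75 tcp [0.6665 0.1096 0.2194] rot [-3.141  0.     1.194] w 0.0767 F [ 0.2  0.8 -0.4] j7 -0.73
SHIFT [  54.3 -312.3   -0.5] TURN -0.0
```

```bash
python3 -m pendant '1 54 -312 0 0;1 54 -312 0 0;1 54 -312 0 0;1 54 -312 0 0;1 54 -312 0 0;1 54 -312 0 0;1 54 -312 0 0;1 54 -312 0 0' 25;python3 -m pendant '1 0 0 0 0;1 0 0 0 0';  python3 go.py .3956 .2755 .038 1.194
```

```text
t: 23.55
tcp_pos: [0.3939, 0.2768, 0.2182]
tool_rot: [-3.141, -0.001, 1.201]
contact_force: [1.2, 0.0, -0.8]
gripper_width: 0.0933
t: 23.75
tcp_pos: [0.3985, 0.2734, 0.2175]
tool_rot: [3.141, 0.0, 1.19]
contact_force: [-0.2, 0.6, 0.2]
gripper_width: 0.0929
t 23.75 tcp [0.3985 0.2734 0.2175] rot [3.141 0.    1.19 ] w 0.0929 F [-0.2  0.6  0.2] j7 -1.21
SHIFT [  0.9  -3.6 179.5] TURN -0.004
```

```bash
python3 -m pendant '1 1 -2 50 0;1 1 -2 100 0;1 1 -2 140 0;1 1 -2 165 0;1 1 -2 179 0;1 1 -2 179 0;0.4 1 -2 179 0;0.4 1 -2 179 0' 25; python3 -m pendant '0.4 0 0 0 0;0.4 0 0 0 0;0.4 0 0 0 0;0.4 0 0 0 0;0.4 0 0 0 0';python3 go.py .4693 .1114 .16 1.194
```

```text
t: 24.55
tcp_pos: [0.3964, 0.2764, 0.0395]
tool_rot: [3.14, -0.002, 1.192]
contact_force: [0.3, 0.3, 1.2]
gripper_width: 0.0815
t: 25.05
tcp_pos: [0.3959, 0.2765, 0.0393]
tool_rot: [3.14, -0.001, 1.194]
contact_force: [0.8, -0.9, 5.2]
gripper_width: 0.0581
t 25.05 tcp [0.3959 0.2765 0.0393] rot [ 3.140e+00 -1.000e-03  1.194e+00] w 0.0581 F [ 0.8 -0.9  5.2] j7 -1.36
SHIFT [-126.3  129.2 -120.7] TURN -0.0
```

```bash
python3 -m pendant '0.4 0 0 -20 0;0.4 0 0 -50 0;0.4 0 0 -65 0;0.4 -25 26 -70 0;0.4 -55 56 -70 0;0.4 -85 87 -70 0;0.4 -112 115 -70 0;0.4 -126 129 -70 0' 30; python3 -m pendant '0.4 0 0 0 0;0.4 0 0 0 0;0.4 0 0 0 0'; python3 go.py .4693 .1114 .0433 1.194
```

```text
t: 25.85
tcp_pos: [0.4691, 0.1072, 0.1079]
tool_rot: [-3.141, 0.003, 1.188]
contact_force: [-0.4, -0.1, -1.0]
gripper_width: 0.0574
t: 26.15
tcp_pos: [0.4677, 0.1135, 0.1085]
tool_rot: [-3.14, -0.001, 1.197]
contact_force: [0.2, 1.0, -1.5]
gripper_width: 0.0574
t 26.15 tcp [0.4677 0.1135 0.1085] rot [-3.140e+00 -1.000e-03  1.197e+00] w 0.0574 F [ 0.2  1.  -1.5] j7 -0.96
SHIFT [-1.4  2.4 65.2] TURN 0.003
```

```bash
python3 -m pendant '0.4 -1 1 25 0;0.4 -1 1 45 0;0.4 -1 1 53 0;0.4 -1 1 56 0;0.4 -1 1 58 0;0.4 -1 1 60 0;0.4 -1 1 60 0;0.4 -1 1 60 0'; python3 -m pendant '0.4 0 0 0 0;0.4 0 0 0 0'; python3 go.py .4693 .1114 .0433 1.194
```

```text
t: 26.95
tcp_pos: [0.4696, 0.1105, 0.0491]
tool_rot: [3.141, -0.001, 1.194]
contact_force: [-0.2, 0.6, -1.4]
gripper_width: 0.0577
t: 27.15
tcp_pos: [0.4694, 0.1104, 0.0489]
tool_rot: [3.141, -0.0, 1.194]
contact_force: [1.1, -0.1, -0.9]
gripper_width: 0.0576
t 27.15 tcp [0.4694 0.1104 0.0489] rot [ 3.141 -0.     1.194] w 0.0576 F [ 1.1 -0.1 -0.9] j7 -1.01
SHIFT [ 0.9 -0.5  5.6] TURN -0.0
```

```bash
python3 -m pendant '0.4 0.5 0 2 0;0.4 0.5 0 4 0;0.4 0.5 0 5 0;0.4 0.5 0 6 0;0.4 0.5 0 6 0;0.4 0.5 0 6 0'; python3 go.py .4693 .1114 .0433 1.194
```

```text
t: 27.75
tcp_pos: [0.4693, 0.1108, 0.0433]
tool_rot: [3.141, 0.0, 1.194]
contact_force: [-1.9, -1.4, 5.4]
gripper_width: 0.058
t 27.75 tcp [0.4693 0.1108 0.0433] rot [3.141 0.    1.194] w 0.058 F [-1.9 -1.4  5.4] j7 -1.02
SHIFT [ 0.5 -0.2  0. ] TURN -0.0
```

```bash
python3 -m pendant '0.7 0 0 0 0;0.9 0 0 0 0;0.9 0 0 0 0;0.9 0 0 0 0;0.9 0 0 -30 0;0.9 0 0 -80 0;1 0 0 -130 0;1 0 0 -180 0'; python3 -m pendant '1 300 0 -20 0;1 300 0 -20 0;1 300 0 -20 0;1 300 0 -20 0;1 300 0 -20 0;1 300 0 -20 0;1 300 0 -20 0;1 300 0 -20 0'; python3 - <<'E'
from h import *
f=vision.grab_frame("top");g=vision.grab_frame("side"); B=cv2.COLOR_RGB2BGR
cv2.imwrite("pics/e1.png",cv2.cvtColor(cv2.resize(f["color"][120:280,150:490],None,fx=2.35,fy=2.35,interpolation=2),B))
cv2.imwrite("pics/e2.png",cv2.cvtColor(cv2.resize(g["color"][110:350,180:480],None,fx=2.5,fy=2.5,interpolation=2),B))
# centre check: cap blob vs where a cap in the stand's middle would show
S=dict(round_small=(.6673,.1101,.09),round_large=(.4693,.1114,.1),square_small=(.6307,.2594,.09),square_large=(.5388,-.3934,.1))
for n,(x,y,H) in S.items():
  for nm,h in(("top",f),("side",g)):
    P=model(n,[x,y,0],.004)[1]; q=proj(h,P); l,t=(q.min(0)-7).astype(int); r,b=(q.max(0)+8).astype(int)
    c=h["color"][t:b,l:r].astype(int); m=(c[...,2]-c[...,0])>60
    if not m.any(): print(n,nm,"no cap"); continue
    v,u=np.nonzero(m); u=u.mean()+l; v=v.mean()+t
    e=np.zeros(h["color"].shape[:2],np.uint8); cv2.fillConvexPoly(e,cv2.convexHull(np.round(q*16).astype(np.int32)),1,shift=4); V,W=np.nonzero(e)
    print(n,nm,"offset mm",((pix2w(h,u,v,H)-pix2w(h,W.mean(),V.mean(),H))[:2]*1000).round(1),m.sum(),e.sum())
E
```

```text
t: 28.55
tcp_pos: [0.4689, 0.1107, 0.2245]
tool_rot: [-3.141, 0.0, 1.194]
contact_force: [1.5, 0.6, 0.0]
gripper_width: 0.0917
t: 29.35
tcp_pos: [0.5791, 0.3909, 0.2412]
tool_rot: [-3.14, 0.002, 1.196]
contact_force: [0.8, -0.3, -0.2]
gripper_width: 0.0932
round_small top offset mm [ 1.5 -1. ] 39 75
round_small side offset mm [ 5.3 -8.8] 57 92
round_large top offset mm [-1.3 -2.2] 74 133
round_large side offset mm [ 3.1 -9. ] 113 165
square_small top offset mm [-0.6  2.7] 37 78
square_small side offset mm [ 3.1 -5.8] 55 105
square_large top offset mm [-2.7  0.4] 81 150
square_large side no cap
```

View pics/e1.png

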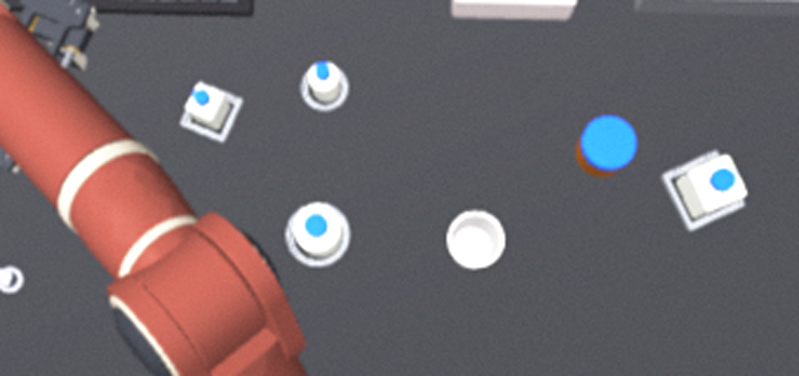

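View pics/e2.png

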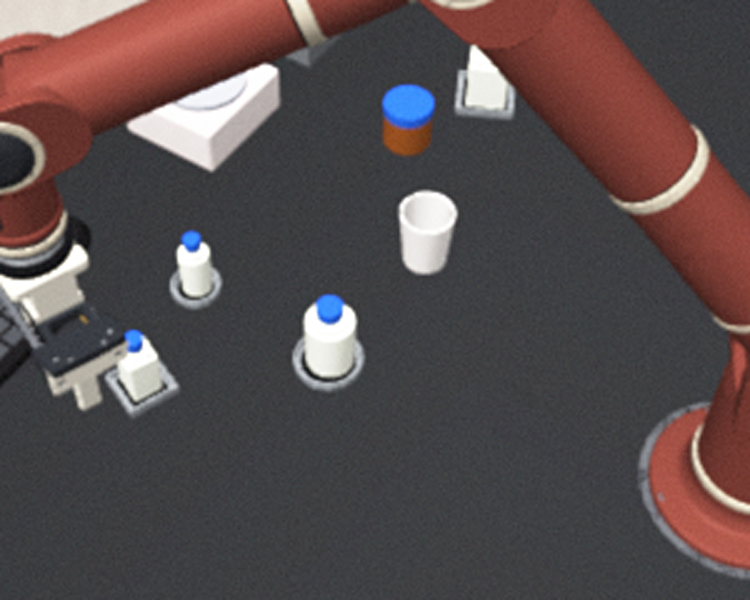

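The final views show all four bottles upright inside their own rims. In the top view the cap centres lie within 3 mm of the stand centres. The jar (608,143) and the beaker (475,240) are where they were, and the gripper is open and clear.

```bash
python3 -c "
from cell import env
print(env.sign_off())"
```

```text
the job is handed in; nothing more can be done
None
```

All four bottles are in their matching stands and the job is handed in at about 29.5 s of the 128 s allowed. I carried them in this order: large square, small square, small round, large round. I lowered each one until the wrist force showed it resting on the floor of its stand, then let go and backed off.

- **Placement:** the final pictures show three bottles upright and inside their rims. The top-view cap centres of all four are within about 3 mm of the stand centres, against the 12 mm allowed.
- **Seating:** the tool height at release matched bottles sitting on the 4 mm floors to within about 1 mm.
- **Jar and beaker:** both look unmoved in the pictures.

Three checks were weak or disagreed:

- **Side-view cap offsets:** for the three bottles it could see, the side camera gave offsets of about 7–10 mm, all in the same direction. I think this is because my model makes the visible cap too tall. The bottles look centred in that view.
- **Large square bottle:** the arm partly hid it in the last side view, so its final position rests on the top view and the release reading. Both looked good.
- **Outline fit of placed bottles:** I tried this partway through, but it took in the stand and the arm as well, so I ignored it.

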